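Present a plug gauge for inspection

ROBOT

A 7-joint arm with a two-finger parallel gripper is mounted at the origin on the work surface; the furniture and walls round the work are solid. World frame = base frame: x ahead of the robot, y to its left, z up, the work surface at z = 0. Lengths are in m, angles in rad, forces in N, time in s.
With the tool pointing down it reaches from about 0.4 to 0.85 m from the base axis. Payload 10.4 kg.
Tool frame: the origin (TCP) lies on the centre line of the jaws, within the pads' length; the fingertips stand r.finger_overhang ahead of it and the grasp point (between the pads) lies 5 mm behind it (r.finger_overhang is the distance from the TCP to the fingertips, in m); z points along the fingers, y is the line along which they close (so a half turn about z gives the same grasp; the last joint's range is limited). The gripper opens to 87 mm and grips with 3 to 60 N. Pads are 19 mm wide; open, the fingers measure 117 mm over their backs; the gripper's body (75 mm by 190 mm) begins 51 mm behind the grasp point.
Start: joints at [-1.349, 0.332, -0.065, 1.46, 0.022, 1.35, -0.088], TCP at [0.151, 0.606, 0.237] pointing down, gripper open.
Joint ranges: [-2.6, 2.6], [-0.5, 2.12], [-1.47, 1.34], [0.16, 2.42], [-1.27, 4.41], [0.06, 2.06], [-2.6, 2.6]. Speed limits (rad/s): [2.22, 2.22, 2.79, 2.79, 3.14, 3.14, 3.14].

INTERFACE

Orientations are given as a unit quaternion [x, y, z, w].
In Python, from bench import read_state, viewer, r gives the robot as it stands.
- The arm moves only by the tool carry_out, never from a script. Its argument "moves" is a list of rows, each a list of 6 numbers: the shift along the tool's x, y, z in units of 40 mm (1.0 is 40 mm), then the turn, a rotation vector about the tool's x, y, z in units of 8 degrees (1.0 is 8 degrees). A call has 1 to 20 rows; each row shifts and turns the commanded pose from where the row before left it, along the tool's axes as they then stand; what a row does not reach is not made up. A row lasts 1/8 s, in which the tool goes at most 62.5 mm and 10.7 degrees, less where a joint would pass 70% of its speed; a pose out of reach is approached as far as the arm can. A call is refused whole if a number of a shift passes 1 or a number of a turn 1, either way. A call with a gripper value outside its range is refused whole. "fingers" is the finger opening in mm, from 0 to 87, set as the call begins (left out, the last holds). The fingers move at their own pace and stop on an object; "force" is the grip in N (left out, the last holds). Time passes only in rows, so rows that do not move let the fingers close. It gives the time, the measured TCP pose, the force, the opening and the grip force at its end, in the units of the state.
- read_state(): the state, without advancing time (a new reading comes with each control period).
- viewer.camera(name): name is "scene" or "side" or "wrist"; returns a dict with "pixels" (420x560x3 uint8, red, green, blue), "range_z" (420x560 float32, m along the optical axis (not along the pixel's ray), 0 where there is no reading), "fx", "fy", "cx", "cy" (pixels), "xyz" and "orientation" of the camera in the world. Camera axes: x right, y down, z forward; pixel columns grow to the right and rows downward; lengths in m; the calibration is good to about 2 mm. The wrist camera is an equidistant fisheye: a pixel r from the principal point sees the ray r / f radians off the axis. A picture is of the moment at which its call begins.
- r.close_job(): hands the job in; it is judged then, once.
The state is a dict: "time": time; "joint_positions": joint angles; "joint_vel": joint speeds; "joint_torque": joint torques, N m; "ee_pos": TCP position; "eef_rot": TCP orientation; "ft_force": force on the tool from outside, world axes, zero at the start; "torque": the same for the moment, N m; "width": finger opening in m; "grip_force": force on a finger pad.
Only numpy, scipy, OpenCV 4.12 (cv2) and the standard library are available. Lean on these libraries where they do the work, as an engineer would, in place of code of your own. Each camera call takes 0.05 s, during which the arm holds its last target. There are 200 camera calls.

TASK

First fold the ajar cover of the gauge block back until it stands upright, and leave it so. Then draw the plug gauge with the straight round handle straight up, without dragging up or shifting the block, until the groove round its shank stands about 10 mm above the wooden face, the lower shank still in its bore, and finish while holding it still there: do not let go. Leave the ball-handled gauge seated and the things around where they lie.

Things in the scene. Friction and masses are not known exactly. Their poses are not given: they have to be found in the camera images.
- gauge_block: Wooden gauge block 110 (x) x 170 (y) mm on a steel sole 118 x 178 mm, 2.2 kg, loose. Origin: centre of its underside; z up, +x to its back, y along its width. Wooden top face 82 mm up. Two upright bores (17 mm wide, 76 deep) at block x -25, y +40 and -40 mm, a plug gauge in each (which is where varies). A back board (x 40 to 54 mm, top 128 mm up) carries the cover
- cover (a joint): cover angle, rad: 0 level over the gauges, growing as its free front edge rises and swings back; 1.57 upright, stop at 2.1. Wooden panel 95 mm from hinge to free edge, 160 wide, 6 thick. Stiff friction hinge (0.06 N m): stays where it is left; push the free edge back and up along its arc. Starts at 0.7 to 1.0
- cover_edge (a point): middle of the cover's free edge, mid-thickness; moves with the cover
- cover_hinge (a point): middle of the hinge line, block x = 40 mm, 132 mm above the block's underside; the hinge line runs along the block's y. Upright, the panel's front face stands at block x = 40 mm and its top edge is 227 mm above the underside
- gauge_straight: the plug gauge to draw, about 0.12 kg, loose, 118 mm overall. Origin: centre of the foot of its shank; z up along it. Steel shank 16 mm diameter, 74 long; then a flange 26 mm diameter, 4 thick, that rests on the wooden face when seated (foot 8 mm above the block's underside); then a straight round wooden handle 22 mm diameter, 40 high
- gauge_straight_handle (a point): centre of the straight handle, half-way up it, 98 mm above the gauge's foot; 24 mm above the wooden face when seated. At least 55 mm of free room beside the handle towards the other gauge
- gauge_straight_groove (a point): centre of the turned groove (4 mm wide) round the shank of the straight-handled gauge, 44 mm above its foot, so 30 mm below the wooden face when seated
- gauge_straight_foot (a point): centre of the foot of the straight-handled gauge's shank, on its axis
- gauge_ball_foot (a point): centre of the foot of the other plug gauge's shank: same shank and flange, but a ball handle 28 mm in diameter on a thin neck, 118 mm overall; it stays seated
- sanding_block: sanding block 53 x 97 x 28 mm lying in front, a bystander; origin under its centre
- marking_gauge: wooden marking gauge 52 x 205 x 65 mm lying to the right of the block, a bystander; origin under its centre
- masking_tape: roll of masking tape 96 mm across, 25 mm high, lying to the left of the block, a bystander; origin under its centre

How it is judged:
By the outcome, as a careful person would: the job done as asked, in the order asked, and still so for the second after the job is handed in, while the arm keeps its last pose, push and grip.
It also fails if it takes over 48 s, if anything falls off the work surface, if the arm or the gripper's body presses on something with over 40 N, if the wrist force passes 120 N, or if a joint passes its speed limit or range.

## Working session

There is one attempt and no reset: what is moved stays moved. The work goes in short steps, Python scripts to look and compute and a tool call to move; the robot and the scene stay as the last step left them, time stands still between calls to the robot, and variables do not carry over. Pictures are saved under pics/ and viewed, at most 10 in all, crops included, and the job is handed in when it is done.

Besides the shell and the picture viewer there is one more tool, called after ">>>" by a JSON object that holds its "op" and its "data". carry_out: Moves the arm, as the interface text tells. Its arguments: {"type":"object","properties":{"moves":{"type":"array","items":{"type":"array","items":{"type":"number"}}},"fingers":{"type":"number"},"force":{"type":"number"}},"required":["moves"]}

```bash
mkdir -p pics; ls
cat > h.py <<'E'
import numpy as np,cv2
from bench import read_state,viewer,r
from scipy.spatial.transform import Rotation as R
def cam(n,save=None):
    c=viewer.camera(n)
    if save: cv2.imwrite('pics/'+save,c['pixels'][:,:,::-1])
    return c
def cloud(c): # world points for pinhole cams
    h,w=c['range_z'].shape; u,v=np.meshgrid(np.arange(w),np.arange(h)); z=c['range_z']
    p=np.stack([(u-c['cx'])/c['fx']*z,(v-c['cy'])/c['fy']*z,z],-1)
    return p@R.from_quat(c['orientation']).as_matrix().T+np.array(c['xyz'])
E
python3 - <<'E'
from h import *
s=read_state();print(s['time'],s['ee_pos'],s['eef_rot'],s['width'],r.finger_overhang)
a=cam('scene');b=cam('side')
for n,c in (('scene',a),('side',b)):
    np.savez(''+n+'.npz',rgb=c['pixels'],P=cloud(c),z=c['range_z']); print(n,c['xyz'],c['fx'],R.from_quat(c['orientation']).as_matrix()[:,2])
cv2.imwrite('pics/a.png',a['pixels'][:,:,::-1]);cv2.imwrite('pics/b.png',b['pixels'][:,:,::-1])
E
```

```text
pics
0.0 [0.15136777 0.60602625 0.23576366] [ 1.22073729e-01  9.92520793e-01 -6.88828170e-04 -6.88594831e-05] 0.08689315791087204 0.014
scene [-0.05589727 -0.6442006   0.66608907] 384.3006767366406 [ 0.4966892   0.62844666 -0.5986273 ]
side [ 0.02702898 -0.82047327  0.68576902] 474.46064119543166 [ 0.37143225  0.74740148 -0.550844  ]
```

View pics/a.png

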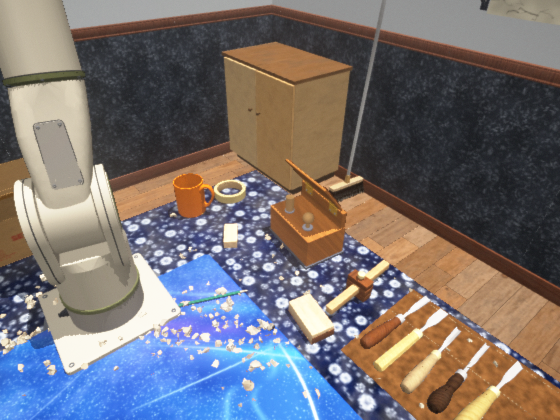

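View pics/b.png

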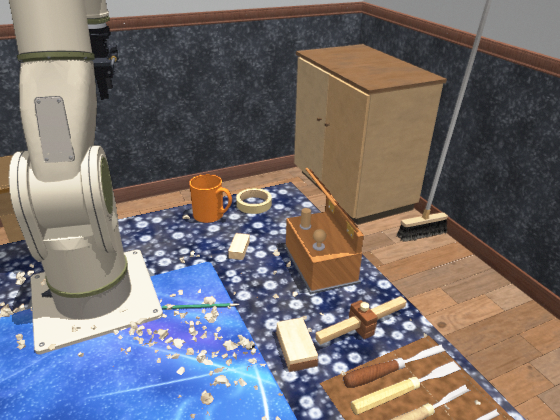

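The block sits near (308,230) in scene and (323,250) in side. The ball gauge is nearer at (308,218) and the straight one is at the far left, around (291,203). The cover is ajar, running from (288,162) to (343,212).

Run:
```python
from h import *
for n,(u0,u1,v0,v1) in {'scene':(262,350,155,268),'side':(280,366,165,290)}.items():
    d=np.load(n+'.npz');P=d['P'][v0:v1,u0:u1];rgb=d['rgb'][v0:v1,u0:u1].astype(int)
    Z=P[...,2]; wood=(rgb[...,0]>rgb[...,2]+25)&(d['z'][v0:v1,u0:u1]>0)
    top=wood&(abs(Z-.082)<.003); xy=P[top][:,:2].astype(np.float32)
    # keep largest cluster
    med=np.median(xy,0);xy=xy[np.linalg.norm(xy-med,axis=1)<.15]
    print(n,len(xy),med,cv2.minAreaRect(xy),np.median(P[top][:,2]))
    hi=wood&(Z>.14)&(Z<.3)&(np.linalg.norm(P[...,:2]-med,axis=-1)<.2)
    q=P[hi];c=q.mean(0);w=np.linalg.svd(q-c,full_matrices=False)
    print(' cover',len(q),c,'normal',w[2][2],q[:,2].max(), q[q[:,2].argmax()])
    g=wood&(Z>.09)&(Z<.128)&(np.linalg.norm(P[...,:2]-med,axis=-1)<.15)
    print(' g',g.sum())
    im=cv2.resize(d['rgb'][v0:v1,u0:u1][:,:,::-1],None,fx=5,fy=5,interpolation=cv2.INTER_CUBIC)
    cv2.imwrite(f'pics/c_{n}.png',im)
```

```text
scene 1392 [ 0.47060242 -0.10597673] ((0.4752921760082245, -0.09493035078048706), (0.1718815118074417, 0.10711875557899475), 84.18226623535156) 0.08126732335344178
 cover 429 [ 0.47783622 -0.11501994  0.18532596] normal [-0.80548021  0.08477671 -0.58652752] 0.2111266420715206 [ 0.45820607 -0.1491906   0.21112664]
 g 852
side 1722 [ 0.47613055 -0.11338915] ((0.47862687706947327, -0.09664513915777206), (0.17350271344184875, 0.10881267488002777), 83.51764678955078) 0.08186795140381481
 cover 378 [ 0.47993236 -0.12251903  0.18895564] normal [ 0.76582746 -0.10869958  0.63379231] 0.21125714529863537 [ 0.47572079 -0.02214186  0.21125715]
 g 933
```

View pics/c_scene.png

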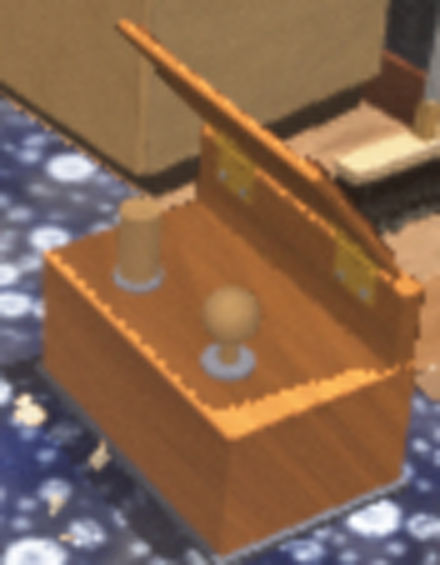

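The left gauge (block +y) is clearly the straight one. Next I fit the handle axis and the cover angle.

Run:
```python
from h import *
from scipy.optimize import least_squares
yaw=np.deg2rad(-6.15); ex=np.array([np.cos(yaw),np.sin(yaw)]);ey=np.array([-ex[1],ex[0]]);o=np.array([.477,-.096])
for n in('scene','side'):
    d=np.load(n+'.npz');P=d['P'].reshape(-1,3);P=P[d['z'].ravel()>0]
    L=np.c_[(P[:,:2]-o)@ex,(P[:,:2]-o)@ey,P[:,2]]
    for y0 in(40,-40):
        m=(abs(L[:,0]+.025)<.022)&(abs(L[:,1]-y0/1e3)<.022)
        q=L[m&(L[:,2]>.095)&(L[:,2]<.122)]
        f=least_squares(lambda p:np.hypot(*(q[:,:2]-p).T)-(.011 if y0>0 else .013),[-.025,y0/1e3],loss='soft_l1',f_scale=.002)
        print(n,y0,len(q),f.x*1e3, o+f.x[0]*ex+f.x[1]*ey, 'ztop',L[m][:,2].max())
    m=(abs(L[:,1])<.085)&(L[:,2]>.14)&(L[:,2]<.215)&(abs(L[:,0])<.06);q=L[m]
    k=np.polyfit(q[:,2],q[:,0],1);print(' cover x(z=.132)',np.polyval(k,.132),'angle',np.arctan2(1,-k[0]),'y',q[:,1].min(),q[:,1].max(),'zmax',q[:,2].max(),'x min',q[:,0].min())
    m=(abs(L[:,0])<.08)&(L[:,2]>.03)&(L[:,2]<.07)&(abs(L[:,1])<.1);q=L[m]
    print(' front x',np.percentile(q[:,0],[1,5,20,50]),'right y',np.percentile(q[:,1],[1,5,20]))
```

```text
scene 40 73 [-22.40469934  42.38254696] [ 0.45926476 -0.05146112] ztop 0.21064793674562227
scene -40 87 [-23.38238029 -36.76651364] [ 0.44981333 -0.13004992] ztop 0.2111266420715206
 cover x(z=.132) 0.041089041076313296 angle 0.9489342298689348 y -0.0806397742737638 0.08089860509641955 zmax 0.2111266420715206 x min -0.016662408068173165
 front x [-0.05522706 -0.05432114 -0.05324679 -0.05134329] right y [-0.08530029 -0.08453397 -0.08332694]
side 40 102 [-20.1877082  41.1109648] [ 0.46133277 -0.05296289] ztop 0.21114288471068604
side -40 107 [-21.74746076 -38.55529616] [ 0.4512472  -0.13200356] ztop 0.21107937956464295
 cover x(z=.132) 0.05082300425059316 angle 0.9014098645577128 y -0.08266522448085051 0.07845750729288863 zmax 0.21125714529863537 x min -0.01461750399093076
 front x [-0.05321131 -0.05243218 -0.05111649 -0.03140621] right y [-0.08751367 -0.08668318 -0.08538414]
```

>>> {"op": "carry_out", "data": {"moves": [[-0.5,0,-1,0,0,-1],[-1,0,-1,0,0,0],[-1,-1,0,0,0,0],[-1,-1,0,0,0,0],[-1,-1,0,0,0,0],[-1,-1,0,0,0,0],[-1,-1,0,0,0,0],[0,-1,0,0,0,0],[0,-1,0,0,0,0],[0,-1,0,0,0,0],[0,-1,0,0,0,0],[0,-1,0,0,0,0]], "fingers": 0}}

```text
time: 1.6
ee_pos: [0.3672, 0.1772, 0.3163]
eef_rot: [0.053, 0.999, -0.0, -0.0]
ft_force: [0.7, 0.4, 0.8]
width: 0.0005
grip_force: 0.0
```

>>> {"op": "carry_out", "data": {"moves": [[-0.4,-1,0,0,0,0],[-0.4,-1,0,0,0,0],[-0.4,-1,0,0,0,0],[-0.4,-1,0,0,0,0],[-0.4,-1,0,0,0,0],[-0.4,-1,0,0,0,0],[0,-0.5,0.5,0,0,0],[0,0,0.8,0,0,0],[0,0,0.8,0,0,0],[0,0,0.7,0,0,0],[0,0,0,0,0,0]]}}

```text
time: 2.98
ee_pos: [0.4344, -0.0901, 0.2031]
eef_rot: [0.053, 0.999, -0.0, -0.002]
ft_force: [0.6, -0.6, 0.8]
width: 0.0004
grip_force: 0.0
```

Run:
```python
from h import *
c=cam('side');cv2.imwrite('pics/d.png',cv2.resize(c['pixels'][100:310,230:430][:,:,::-1],None,fx=2.8,fy=2.8,interpolation=cv2.INTER_CUBIC))
s=read_state();print(s['time'],s['ee_pos'],s['ft_force'])
```

```text
3.025 [ 0.43533155 -0.09015337  0.204506  ] [ 1.0378922  -1.04147154  0.84093626]
```

View pics/d.png

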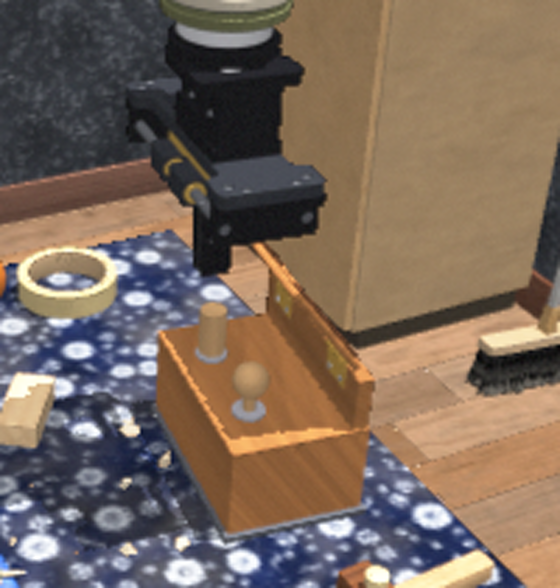

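The closed fingers hang just in front of the cover's edge at (210,265) in the crop, and the body is above the cover's height. I push back now.

>>> {"op": "carry_out", "data": {"moves": [[-0.3,0,0,0,0,0],[-0.3,0,0,0,0,0],[-0.3,0,0,0,0,0],[-0.3,0,0,0,0,0],[-0.3,0,0,0,0,0],[-0.1,0,0,0,0,0],[0,0,0,0,0,0],[0,0,0,0,0,0]]}}

```text
time: 4.03
ee_pos: [0.4992, -0.0968, 0.2045]
eef_rot: [0.053, 0.999, 0.0, 0.0]
ft_force: [-0.2, -0.2, 0.2]
width: 0.0004
grip_force: 0.0
```

```bash
cat > cov.py <<'E'
from h import *
yaw=np.deg2rad(-6.3); ex=np.array([np.cos(yaw),np.sin(yaw)]);ey=np.array([-ex[1],ex[0]]);o=np.array([.479,-.0955])
for n in('scene','side'):
    c=cam(n);P=cloud(c)[c['range_z']>0];rgb=c['pixels'][c['range_z']>0].astype(int)
    P=P[(rgb[:,0]>rgb[:,2]+25)]
    L=np.c_[(P[:,:2]-o)@ex,(P[:,:2]-o)@ey,P[:,2]]
    m=(abs(L[:,1])<.082)&(L[:,2]>.14)&(L[:,2]<.215)&(abs(L[:,0]-.04)<.06);q=L[m]
    for it in range(3):
        k=np.polyfit(q[:,2],q[:,0],1);q=q[abs(q[:,0]-np.polyval(k,q[:,2]))<.004]
    t=L[(abs(L[:,1])<.082)&(abs(L[:,0]-.05)<.06)&(L[:,2]>.13)]
    b=L[(abs(L[:,1])<.08)&(abs(L[:,0]-.04)<.012)&(L[:,2]>.09)&(L[:,2]<.12)]
    print(n,len(q),'x(.132)',np.polyval(k,.132),'angle',np.arctan2(1,-k[0]),'zmax',t[:,2].max(),'board x',np.median(b[:,0]))
s=read_state();print(s['time'],s['ee_pos'],((s['ee_pos'][:2]-o)@ex,(s['ee_pos'][:2]-o)@ey),s['ft_force'])
E
python3 cov.py
```

```text
scene 883 x(.132) 0.040043239412322906 angle 1.484807785102507 zmax 0.5654106100408586 board x 0.040006099354385455
side 735 x(.132) 0.041805365008414794 angle 1.484048379161628 zmax 0.5490808436295109 board x 0.04189212135734384
4.125 [ 0.49919298 -0.09677698  0.204605  ] (np.float64(0.020211162004256204), np.float64(0.0009465907973848257)) [-0.03589717 -0.03611483 -0.12592025]
```

>>> {"op": "carry_out", "data": {"moves": [[-0.1,0,0,0,0,0],[-0.1,0,0,0,0,0],[0,0,0,0,0,0],[0,0,0,0,0,0]]}}

```text
time: 4.62
ee_pos: [0.5074, -0.0976, 0.2045]
eef_rot: [0.053, 0.999, -0.0, -0.0]
ft_force: [0.4, -0.4, 0.3]
width: 0.0004
grip_force: 0.0
```

```bash
python3 cov.py
```

```text
scene 989 x(.132) 0.03999754422101299 angle 1.5699067314015882 zmax 0.5650901993905452 board x 0.03990757460205581
side 868 x(.132) 0.04197191422668557 angle 1.5636633377088134 zmax 0.5632144711252947 board x 0.04186101184042204
4.725 [ 0.50730551 -0.09757718  0.2044865 ] (np.float64(0.028362509091407584), np.float64(0.0010414525232483568)) [-1.4398324   0.36062672 -0.69768016]
```

Cover is upright at 1.57 rad. Now I back off, move over the straight handle and open partway.

>>> {"op": "carry_out", "data": {"moves": [[0.3,0,0,0,0,0],[0.5,0.3,0,0,0,0],[0.5,0.7,0,0,0,0],[0,0,0,0,0,0],[0,0,0,0,0,0]], "fingers": 55}}

```text
time: 5.35
ee_pos: [0.4597, -0.0527, 0.2047]
eef_rot: [0.053, 0.999, 0.0, 0.0]
ft_force: [-0.3, 0.0, 0.9]
width: 0.0426
grip_force: 0.0
```

```bash
python3 cov.py
python3 - <<'E'
from h import *
c=cam('wrist','w.png');s=read_state();print(s['ee_pos'],s['width'],c['xyz'],c['fx'],c['cx'],c['cy'],R.from_quat(c['orientation']).as_matrix())
M=R.from_quat(c['orientation']).as_matrix()
def proj(p):
    q=M.T@(np.array(p)-c['xyz']);th=np.arctan2(np.hypot(q[0],q[1]),q[2]);k=th/np.hypot(q[0],q[1]);return c['cx']+c['fx']*k*q[0],c['cy']+c['fy']*k*q[1]
print(proj([.46,-.053,.126]),proj([.46,-.053,.086]))
np.savez('w.npz',**{k:np.array(v) for k,v in c.items()})
E
```

```text
scene 1046 x(.132) 0.040103654908364504 angle 1.5668588730040098 zmax 0.5596780921742464 board x 0.03996440892234408
side 1072 x(.132) 0.04190399032145781 angle 1.5680458948389948 zmax 0.5547558759611497 board x 0.04180343535071687
5.45 [ 0.45990373 -0.0531514   0.2046181 ] (np.float64(-0.023628037387348998), np.float64(0.03999733904157676)) [0.46645257 0.10605944 0.14041682]
[ 0.45992348 -0.05316023  0.20454828] 0.05198106495225827 [ 0.37809907 -0.04493021  0.35277489] 325.19226210127806 283.7356511017672 208.57490242382528 [[ 1.05167790e-01  9.49818380e-01  2.94592567e-01]
 [ 9.94454360e-01 -1.00295174e-01 -3.16449525e-02]
 [-5.10744681e-04  2.96286893e-01 -9.55098852e-01]]
(np.float64(284.68514331079064), np.float64(223.96089992080684)) (np.float64(284.57961990133373), np.float64(208.06059445067962))
```

View pics/w.png

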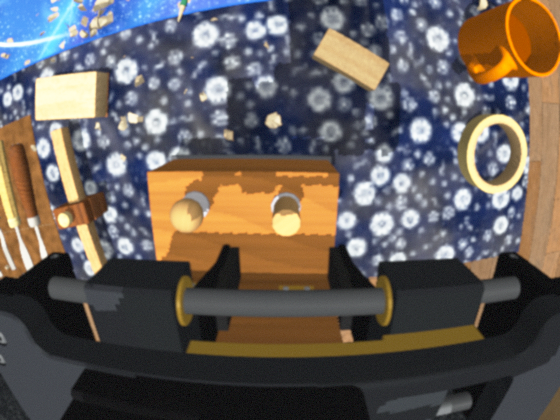

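The handle top shows at about (287,224), against a prediction of (284.7,224). I measure that offset from the picture's depth.

Run:
```python
from h import *
c=dict(np.load('w.npz'));M=R.from_quat(c['orientation']).as_matrix()
v,u=np.mgrid[190:250,165:320];z=c['range_z'][190:250,165:320]
a=(u-c['cx'])/c['fx'];b=(v-c['cy'])/c['fy'];th=np.hypot(a,b)+1e-9
k=np.tan(th)/th
p=(np.stack([a*k*z,b*k*z,z],-1))@M.T+c['xyz']
for nm,uu in(('straight',u>250),('ball',u<225)):
    m=uu&(p[...,2]>.118)&(p[...,2]<.14);q=p[m][:,:2].astype(np.float32)
    print(nm,m.sum(),np.median(p[m][:,2]),q.mean(0),cv2.minEnclosingCircle(q),u[m].min(),u[m].max(),v[m].min(),v[m].max())
```

```text
straight 674 0.1258264092247271 [ 0.4576761  -0.05208107] ((0.45866259932518005, -0.052213527262210846), 0.010919492691755295) 272 299 206 235
ball 702 0.12282331868396502 [ 0.44769058 -0.12949312] ((0.4482913315296173, -0.13047511875629425), 0.013137094676494598) 170 199 201 231
```

>>> {"op": "carry_out", "data": {"moves": [[0.04,0.02,0.6,0,0,0],[0,0,0.6,0,0,0],[0,0,0.6,0,0,0],[0,0,0.4,0,0,0],[0,0,0.2,0,0,0],[0,0,0,0,0,0],[0,0,0,0,0,0]]}}

```text
time: 6.38
ee_pos: [0.4588, -0.0515, 0.1092]
eef_rot: [0.053, 0.999, 0.0, 0.0]
ft_force: [0.4, 0.0, 0.2]
width: 0.0551
grip_force: 0.0
```

>>> {"op": "carry_out", "data": {"moves": [[0,0,0,0,0,0],[0,0,0,0,0,0],[0,0,0,0,0,0],[0,0,0,0,0,0],[0,0,0,0,0,0],[0,0,0,0,0,0]], "fingers": 24, "force": 5}}

```text
time: 7.12
ee_pos: [0.4583, -0.0514, 0.1085]
eef_rot: [0.053, 0.999, 0.0, -0.0]
ft_force: [0.0, -0.5, -0.2]
width: 0.0245
grip_force: 0.0
```

>>> {"op": "carry_out", "data": {"moves": [[0,0,0,0,0,0],[0,0,0,0,0,0],[0,0,0,0,0,0],[0,0,0,0,0,0]], "fingers": 10, "force": 5}}

```text
time: 7.62
ee_pos: [0.4583, -0.0514, 0.1085]
eef_rot: [0.053, 0.999, 0.0, -0.0]
ft_force: [-0.3, -0.0, 0.3]
width: 0.0219
grip_force: 5.0
```

>>> {"op": "carry_out", "data": {"moves": [[0,0,0,0,0,0],[0,0,0,0,0,0],[0,0,-0.05,0,0,0],[0,0,-0.05,0,0,0],[0,0,-0.1,0,0,0],[0,0,0,0,0,0],[0,0,0,0,0,0]], "fingers": 10, "force": 20}}

```text
time: 8.5
ee_pos: [0.4583, -0.0514, 0.1165]
eef_rot: [0.053, 0.999, 0.0, 0.0]
ft_force: [-0.5, 0.3, -1.5]
width: 0.0214
grip_force: 20.0
```

Force is just the gauge's own weight, so it is drawing freely.

>>> {"op": "carry_out", "data": {"moves": [[0,0,-0.1,0,0,0],[0,0,-0.1,0,0,0],[0,0,-0.1,0,0,0],[0,0,-0.1,0,0,0],[0,0,-0.1,0,0,0],[0,0,-0.1,0,0,0],[0,0,-0.1,0,0,0],[0,0,-0.1,0,0,0],[0,0,0,0,0,0],[0,0,0,0,0,0],[0,0,0,0,0,0]]}}

```text
time: 9.88
ee_pos: [0.4582, -0.0515, 0.1484]
eef_rot: [0.053, 0.999, -0.0, -0.0]
ft_force: [0.5, 0.4, -1.7]
width: 0.0216
grip_force: 20.0
```

```bash
python3 cov.py
python3 - <<'E'
from h import *
c=cam('side');cv2.imwrite('pics/e.png',cv2.resize(c['pixels'][165:290,275:375][:,:,::-1],None,fx=4.5,fy=4.5,interpolation=cv2.INTER_CUBIC))
M=R.from_quat(c['orientation']).as_matrix()
for z in(.126-.04,.092,.126):
    q=M.T@(np.array([.4583,-.0518,z])-c['xyz']);print(z,(q[0]/q[2]*c['fx']+c['cx']-275)*4.5,(q[1]/q[2]*c['fy']+c['cy']-165)*4.5)
E
```

```text
scene 639 x(.132) 0.03969691938290976 angle 1.5677812944859006 zmax 0.5333615385513083 board x 0.04003511561990847
side 783 x(.132) 0.04144990080217254 angle 1.5729144244909588 zmax 0.5339387893205193 board x 0.04193014952891404
9.975 [ 0.45823479 -0.05142561  0.14840822] (np.float64(-0.025476278206263817), np.float64(0.04152956308177531)) [ 0.10607233  0.21257115 -1.07860879]
0.086 129.47637464487647 269.19072861809434
0.092 129.98686321089053 259.2280896941956
0.126 132.9407401576491 201.5805508355695
```

View pics/e.png

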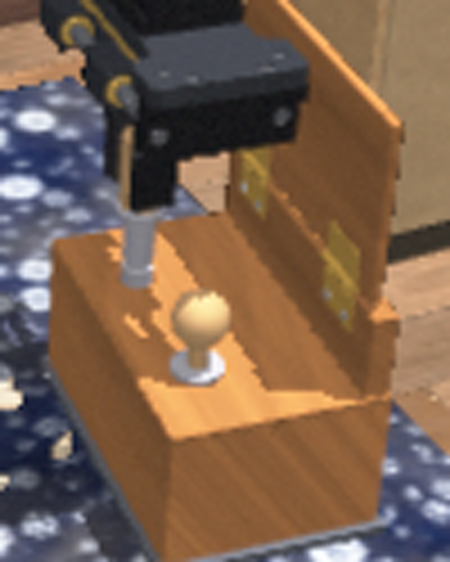

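The picture shows the groove as a dark ring at about (138,268), roughly 10 mm above where the shank meets the wood at about (137,284). The ball gauge at (200,365) is still seated and the cover stands upright.

```bash
python3 -c "
from bench import r
print(r.close_job())"
```

```text
the job is handed in; nothing more can be done
None
```

The job is handed in: the cover stands upright at about 1.57 rad, and the straight-handled gauge is drawn 40 mm and held still, with its groove about 10 mm above the wood and its lower shank still in the bore; the block did not move measurably and the ball gauge is still seated.

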